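# Unlock the jewellery case and hold its lid open for a colleague

## Task

Unlock the glass-topped jewellery case: with the lid still shut, turn the lock's dial until its pointer stands on the red zero line. Then lift the lid by its brass bar handle and hold it open at 60 degrees, so that I can slip the burgundy box into the empty place. The lid has no stay and falls shut if let go, so finish while still holding the handle there; do not swing the lid back past upright, leave the dial on zero and do not disturb the other things on the table.

Things in the scene. Friction and masses are not known exactly. Their poses are not given: they have to be found in the camera images.
- dial_grip (a point): centre of the lock dial's grip, a black upright bar 36 mm long, 12 mm thick, on the dial's vertical axis, 84.5 mm above the table and 9 mm below the bar's top. Pinch the bar across its 12 mm; keep fingertips at most 14 mm below this point (the disc lies 17.5 mm, the shut lid's top 18.5 mm below). Axes turn with the dial: x along the bar, away from the pointer; z up
- lock_dial (a joint): dial angle, rad; 0: its pointer (black nose with a white line, at one end of the bar) is on the long red zero line, straight out from the case's front; positive anticlockwise from above. Starts at 0.6 to 1.4. Friction 0.05 N m, no click; stays where left. Its steel disc (radius 24 mm) bars the lid's brass tongue except within about 13 degrees of zero, where a notch lets it up
- handle_mid (a point): middle of the lid's handle: round brass bar 10 mm thick, 68 mm between its two posts, parallel to the hinge, 32 mm above the lid's top face, near the lid's front edge. Lid shut: 98 mm above the table, 166 mm in front of the hinge axis and 40 mm above it. Moves with the lid; y axis along the bar. The bar can turn between the fingers as the lid swings
- lid_hinge (a point): point on the hinge axis of the lid, straight behind the middle of the handle, at the case's back edge, 58 mm above the table. Its axes are the case's: x from the case's front to its back, y along the hinge, z up
- case_lid (a joint): opening angle of the lid in rad: 0 shut, 1.05 at 60 degrees, 1.57 upright, stop at 1.85. The lid swings up about its back edge; it weighs about 0.56 kg (0.41 to 0.71), the hinge is free, nothing keeps it open and it falls shut when let go
- lid_handle: the brass handle itself (bar and two posts), with its origin and axes those of point handle_mid
- case: jewellery case, dark wood frame with clear panes, 180 deep (x) x 280 wide (y) x 66 mm tall, fixed; origin under its centre, x to its back. The dark steel lock housing, 66 mm wide, 62 mm tall, stands at its front face, 90 mm left (+y) of the middle; the handle is 25 mm right of the middle. Inside: five black boxes, one empty place
- gift_box: small closed burgundy gift box, 68 x 66 x 36 mm, loose, the one that is waiting to go into the case; not to be handled. Origin at the centre of its underside
- tree: glazed green tree ornament, 111 mm across, 184 mm tall, loose bystander. Origin at the centre of its underside
- house: glazed gingerbread-house ornament, 75 x 92 x 121 mm, loose bystander. Origin at the centre of its underside
- globe_a: small red and white snow globe, 60 mm across, 73 mm tall, loose bystander. Origin at the centre of its underside
- globe_b: a second snow globe like globe_a
- globe_c: a third snow globe like globe_a
- spool: ribbon spool lying flat, 73 x 66 x 24 mm, loose bystander. Origin at the centre of its underside
- tags: flat block of gift tags, 110 x 42 x 11 mm, loose bystander. Origin at the centre of its underside

How it is judged (in metres and radians):
On the way, in this order (a step that is already met when the one before it is completed fails the run):
1. the dial's pointer is on the zero line (within 8 degrees) while the lid is shut (value of joint lock_dial between -0.14 and 0.14 rad and value of joint case_lid below 0.06 rad), for 0.2 s.
2. the lid is open at 60 degrees (53 to 67), held by its handle (value of joint case_lid between 0.925 and 1.17 rad and contact force between the fingers and lid_handle above 0.5 N), for 0.3 s.
At the end, for the whole second after the job is handed in: The lid stands still at 60 degrees (53 to 67 degrees), with the gripper's fingers on its handle (more than 0.5 N), the dial's pointer still within 8 degrees of the zero line, and every loose thing within 30 mm of where it stood (all of step 2 and velocity of joint case_lid between -0.1 and 0.1 rad/s and value of joint lock_dial between -0.14 and 0.14 rad and distance of each of gift_box, tree, house, globe_a, globe_b, globe_c, spool, tags from where it was at the start of the episode below 0.03 m); the arm keeps its last pose, push and grip.
It fails at once if the lid swings back past upright (value of joint case_lid above 1.57 rad).
It fails at once if a thing standing on the table is pushed more than 30 mm (distance of any of gift_box, tree, house, globe_a, globe_b, globe_c, spool, tags from where it was at the start of the episode above 0.03 m).
It also fails if it takes over 51 s, if anything falls off the work surface, if the arm or the gripper's body presses on something with over 40 N, if the wrist force passes 120 N, or if a joint passes its speed limit or range.

## Robot

A 6-joint arm with a two-finger parallel gripper is mounted at the origin on a cart in front of the work surface, level with it; the furniture and walls round the work are solid. World frame = base frame: x ahead of the robot, y to its left, z up, the work surface at z = 0. Lengths are in m, angles in degrees, forces in N, time in s.
With the tool pointing down it reaches from about 0.4 to 0.825 m from the base axis. Payload 7 kg.
Tool frame: the origin (TCP) lies midway between the tips of the shut fingers; the grasp point (between the pads) lies 19 mm behind it (r.grip_point_offset is the z of the grasp point in the tool frame, in m); z points along the fingers, y is the line along which they close (so a half turn about z gives the same grasp; the last joint's range is limited). The gripper opens to 88 mm and grips with 3 to 60 N. Pads are 19 mm wide; open, the fingers measure 130 mm over their backs; the gripper's body (78 mm by 193 mm) begins 47 mm behind the grasp point.
Start: joints at [-58.092, 20.546, 0.682, 0, -70.136, -16.507], TCP at [0.179, -0.651, 0.227] pointing down, gripper open.
Joint ranges: [-176.03, 176.03], [-82.01, 121.73], [-58.28, 71.71], [-173.87, 95.51], [-174.79, -0.11], [-173.66, 173.66]. Speed limits (degrees/s): [136.94, 136.94, 172.46, 180, 180, 180].

## Interface

Orientations are given as [roll, pitch, yaw] about the fixed x, y, z axes, in that order (R = Rz(yaw) Ry(pitch) Rx(roll)).
In Python, from plant import r, viewer, recognise, outline_of, pinpoint gives the robot as it stands.
- The arm moves only by the tool move_arm, never from a script. Its argument "targets" is a list of rows, each a list of 2 entries, a list of its own where there are three numbers: the shift along the tool's x, y, z in cm, then the turn, a rotation vector about the tool's x, y, z in rad. A call has 1 to 5 rows; each row is the pose to reach, as a shift and turn from the pose commanded when the call began, along the tool's axes at that moment; what a row does not reach only later rows make up. A row lasts 1/8 s, in which the tool goes at most 62.5 mm and 10.7 degrees, less where a joint would pass 70% of its speed; a pose out of reach is approached as far as the arm can. A call with a gripper value outside its range is refused whole. "jaw" is the finger opening in cm, from 0 to 8.76, set as the call begins (left out, the last holds). The fingers move at their own pace and stop on an object; "squeeze" is the grip in N (left out, the last holds). Time passes only in rows, so rows that repeat a pose let the fingers close. It gives the time, the measured TCP pose, the force, the opening and the grip force at its end, in the units of the state.
- r.get_state(): the state, without advancing time (a new reading comes with each control period).
- viewer.capture(name): name is "side" or "top"; returns a dict with "image" (480x640x3 uint8, blue, green, red), "intrinsics" (3x3 intrinsics, pixels), "camera_from_world" (4x4, takes a point from world to camera coordinates). Camera axes: x right, y up, looking along -z (the intrinsics and any distortion apply to the point x, -y, -z); pixel columns grow to the right and rows downward; lengths in m; the calibration is good to about 2 mm. A picture is of the moment at which its call begins. There is no depth.
- r.close_job(): hands the job in; it is judged then, once.
Trained networks look in the newest picture that a camera, given by its name, has taken for a name from the list of things; names that differ only in an ending like _2 or _b are one class to them, and where a whole thing is asked for, a point or a joint stands for the part that bears it (a point fixed in the world has none). Each returns a list of dicts, best first, with "score" (0 to 1); they miss things now and then, are a little off and sometimes report something else, mostly with a low value. They report only what shows in the picture. A call takes as long as a camera call.
- recognise(label, camera): "box" ([left, top, right, bottom] in pixels, round what is visible of it).
- outline_of(label, camera): "mask" (480x640 bool, what is visible of it) and "box" ([left, top, right, bottom] in pixels, round what is visible of it).
- pinpoint(label, camera): "location" ([row, column] in pixels: a listed point, or the origin of a listed thing).
The state is a dict: "time_s": time; "joints": joint angles; "qd": joint speeds; "joint_torque": joint torques, N m; "tcp_pos": TCP position; "eef_rot": TCP orientation; "contact_force": force on the tool from outside, world axes, zero at the start; "moment": the same for the moment, N m; "gripper_width": finger opening in m; "gripper_force": force on a finger pad.
Only numpy, scipy, OpenCV 4.12 (cv2) and the standard library are available. Lean on these libraries where they do the work, as an engineer would, in place of code of your own. Each camera call takes 0.05 s, during which the arm holds its last target. There are 200 camera calls.

## Working session

There is one attempt and no reset: what is moved stays moved. The work goes in short steps, Python scripts to look and compute and a tool call to move; the robot and the scene stay as the last step left them, time stands still between calls to the robot, and variables do not carry over. Pictures are saved under pics/ and viewed, at most 10 in all, crops included, and the job is handed in when it is done.

Besides the shell and the picture viewer there is one more tool, called after "Call:" as name([rows], argument=value, ...), one row to a line, values as JSON. move_arm: Moves the arm, as the interface text tells. Its arguments: {"type":"object","properties":{"targets":{"type":"array","items":{"type":"array"}},"jaw":{"type":"number"},"squeeze":{"type":"number"}},"required":["targets"]}

```bash
ls; mkdir -p pics; cat > h.py <<'E'
import numpy as np, cv2
from plant import r, viewer, recognise, outline_of, pinpoint
def cap(n,save=None):
    c=viewer.capture(n)
    if save: cv2.imwrite(f'pics/{save}.png',c['image'])
    return c
def ray(c,px):
    K=np.array(c['intrinsics']);T=np.array(c['camera_from_world'])
    d=np.linalg.inv(K)@[px[1],px[0],1]; d=np.array([d[0],-d[1],-d[2]])
    R=T[:3,:3]; return -R.T@T[:3,3], R.T@d
def atz(c,px,z):
    o,d=ray(c,px); return o+d*(z-o[2])/d[2]
def proj(c,p):
    T=np.array(c['camera_from_world']);q=T[:3,:3]@p+T[:3,3]
    u=np.array(c['intrinsics'])@[q[0],-q[1],-q[2]]; return u[:2]/u[2]
E
python3 - <<'E'
from h import *
np.set_printoptions(precision=4,suppress=True)
print({k:np.round(v,3) for k,v in r.get_state().items()}, r.grip_point_offset)
for n in('top','side'):
    c=cap(n,n+'0'); print(n,c['camera_from_world'],list(c))
    for l,z in(('dial_grip',.0845),('handle_mid',.098),('lid_hinge',.058),('case',0),('gift_box',0),('tree',0),('house',0),('globe_a',0),('spool',0),('tags',0)):
        for p in pinpoint(l,n)[:3]: print(l,round(p['score'],2),np.round(p['location'],1),atz(c,p['location'],z))
E
```

```text
pics
{'time_s': np.float64(0.0), 'joints': array([-58.092,  20.591,   0.634,  -0.022, -70.135, -16.509]), 'qd': array([ 0.016,  0.003,  0.101, -0.035, -0.031,  0.098]), 'joint_torque': array([ -0.001, -58.272,  29.306,   6.997,   0.007,  -0.   ]), 'tcp_pos': array([ 0.179, -0.65 ,  0.226]), 'eef_rot': array([ 179.906,   -0.007, -164.608]), 'contact_force': array([ 0.539,  0.483, -0.448]), 'moment': array([-0.031, -0.054, -0.047]), 'gripper_force': np.float64(0.0), 'gripper_width': np.float64(0.088)} -0.0188
top [[ 0.0097 -0.9998  0.016  -0.0202]
 [ 0.9964  0.011   0.0838 -0.6122]
 [-0.0839  0.0151  0.9964 -1.7014]
 [ 0.      0.      0.      1.    ]] ['image', 'intrinsics', 'camera_from_world']
dial_grip 0.72 [271.  282.7] [0.5135 0.1016 0.0845]
handle_mid 0.61 [267.6 329.1] [ 0.5234 -0.022   0.098 ]
lid_hinge 0.74 [214.6 348.4] [ 0.6704 -0.0744  0.058 ]
case 0.79 [243.7 332.1] [ 0.5941 -0.0319  0.    ]
gift_box 0.64 [283.4 212.7] [0.4792 0.3012 0.    ]
tree 0.64 [219.4 206.4] [0.659  0.3235 0.    ]
tree 0.57 [242.6 478.8] [ 0.6018 -0.4475  0.    ]
house 0.96 [237.3 161.9] [0.607  0.4
[... 468 characters left out ...]
, 'intrinsics', 'camera_from_world']
dial_grip 0.72 [227.6 288.9] [0.5193 0.0931 0.0845]
handle_mid 0.54 [252.5 281.2] [ 0.5082 -0.0292  0.098 ]
lid_hinge 0.87 [279.8 343.5] [ 0.6715 -0.0836  0.058 ]
lid_hinge 0.47 [211.3 286.2] [0.5026 0.2058 0.058 ]
case 0.9 [280.2 312. ] [ 0.589  -0.0291  0.    ]
gift_box 0.67 [210.3 283.7] [0.4866 0.2896 0.    ]
tree 0.89 [207.2 339.6] [0.6681 0.3149 0.    ]
house 0.72 [186.3 323. ] [0.6116 0.4361 0.    ]
globe_a 0.75 [428.9 318.2] [ 0.6161 -0.4618  0.    ]
globe_a 0.66 [401.5 291.6] [ 0.5576 -0.4008  0.    ]
globe_a 0.59 [384.8 271. ] [ 0.5095 -0.3609  0.    ]
spool 0.52 [237.9 379.7] [0.7883 0.1613 0.    ]
tags 0.37 [261.6 379.6] [0.7801 0.054  0.    ]
```

```bash
python3 - <<'E'
from h import *
for n,(y0,y1,x0,x1) in (('top',(150,310,220,420)),('side',(170,330,230,430))):
    im=cv2.imread(f'pics/{n}0.png')[y0:y1,x0:x1]
    cv2.imwrite(f'pics/{n}crop.png',cv2.resize(im,(0,0),fx=3.75,fy=3.75,interpolation=cv2.INTER_CUBIC))
E
```

```text
(no output)
```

View pics/topcrop.png

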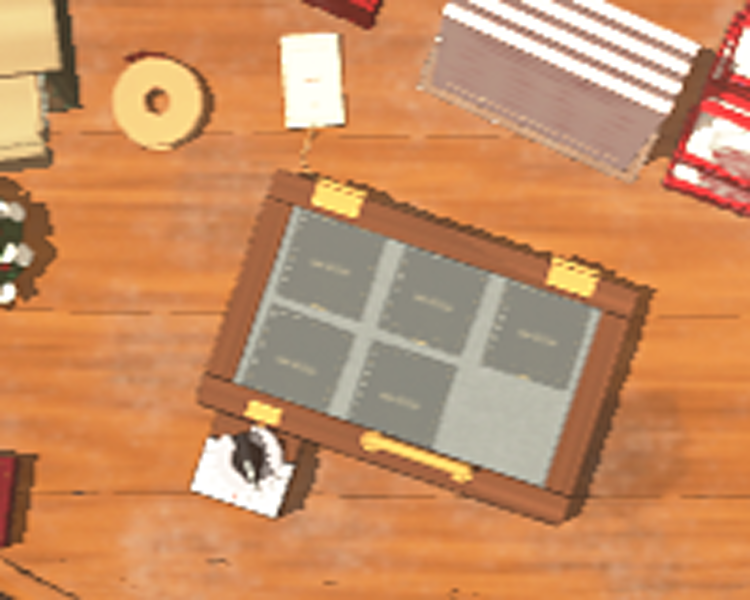

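View pics/sidecrop.png

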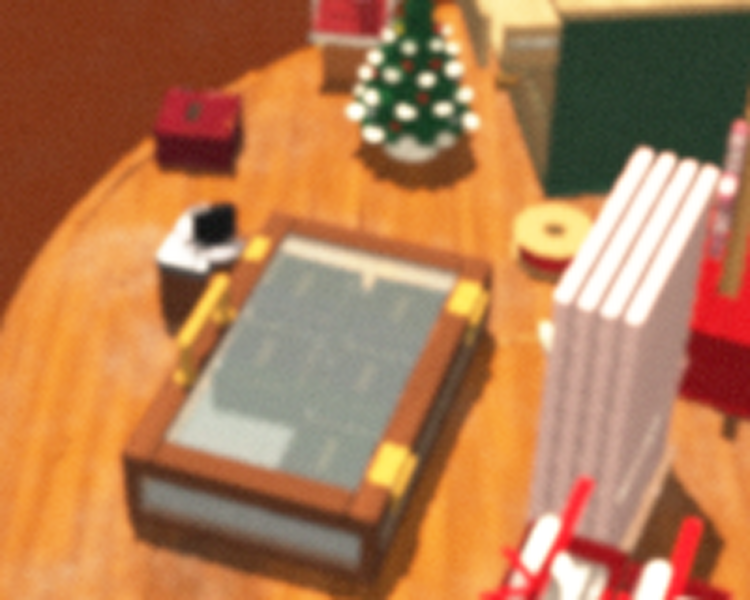

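View pics/side0.png

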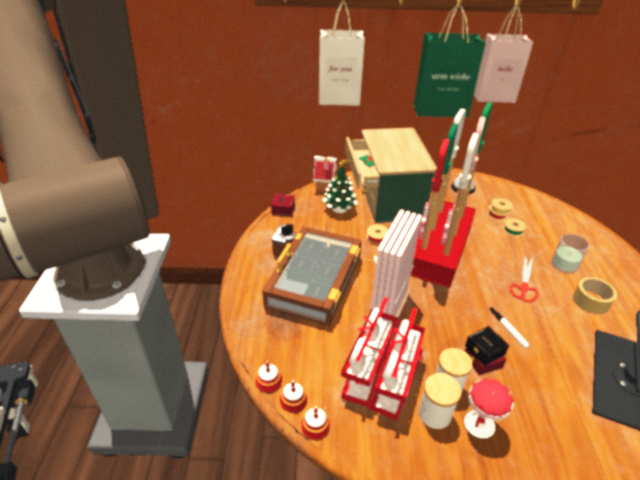

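```bash
python3 - <<'E'
from h import *
np.set_printoptions(precision=4,suppress=True)
ims=[]
for n,(r0,c0) in (('top',(255,265)),('side',(212,268))):
    cs=[cap(n) for _ in range(4)]; c=cs[0]
    a=np.mean([x['image'].astype(float) for x in cs],0).astype(np.uint8)
    cv2.imwrite(f'pics/{n}avg.png',a)
    ims.append(cv2.resize(a[r0:r0+36,c0:c0+36],(396,396),interpolation=cv2.INTER_CUBIC))
    print(n,ray(c,(240,320))[0])
    for l in('dial_grip','handle_mid','lid_hinge'):
      for p in pinpoint(l,n)[:2]: print(l,round(p['score'],2),np.round(p['location'],1))
    for l in('lock_dial','lid_handle','case'):
      for p in outline_of(l,n)[:1]:
        m=p['mask']; print(l,round(p['score'],2),np.round(p['box'],1),m.sum(),cv2.minAreaRect(np.argwhere(m)[:,::-1].astype(np.float32)))
    g=a.max(2).astype(float); sub=g[r0:r0+36,c0:c0+36]; ys,xs=np.nonzero(sub<60); print('dark',len(xs),xs.mean()+c0,ys.mean()+r0, np.linalg.eigh(np.cov(xs,ys)) )
    if n=='top':
      q=lambda X,Y:(150+Y/3.75-.5+.13,220+X/3.75-.5+.13)
      P=[atz(c,q(*s),.066)[:2] for s in((275,172),(200,385),(565,520),(650,290))]; print('corners BL FL FR BR',P)
      H=[atz(c,q(*s),.1)[:2] for s in((366,438),(467,473))]; print('handle ends',H,np.mean(H,0))
cv2.imwrite('pics/dialz.png',np.hstack(ims))
E
```

```text
top [0.4675 0.0123 1.7468]
dial_grip 0.81 [268.4 284.6]
handle_mid 0.49 [270.3 331.3]
lid_hinge 0.85 [212.4 349. ]
lock_dial 0.67 [433.8 269.1 455.6 290.2] 345 ((444.0, 277.0), (20.0, 20.0), 90.0)
case 0.86 [273.2 194.6 388.9 292.3] 7294 ((327.0053405761719, 252.27011108398438), (102.5750732421875, 90.43411254882812), 18.853158950805664)
dark 4 288.25 274.5 EighResult(eigenvalues=array([0.0168, 9.8998]), eigenvectors=array([[-0.9881, -0.1536],
       [-0.1536,  0.9881]]))
corners BL FL FR BR [array([0.7201, 0.0778]), array([0.5643, 0.1297]), array([ 0.4697, -0.1345]), array([ 0.6369, -0.1957])]
handle ends [array([0.5261, 0.0095]), array([ 0.5021, -0.0621])] [ 0.5141 -0.0263]
side [ 0.6148 -0.9674  0.9231]
dial_grip 0.46 [229.1 286.3]
handle_mid 0.56 [252.6 284. ]
lid_hinge 0.88 [282.  345.1]
lid_hinge 0.21 [185.8 326.2]
lock_dial 0.61 [280.6 222.2 297.  239.6] 215 ((287.0, 231.5), (15.0, 16.0), 90.0)
lid_handle 0.6 [276.9 246.2 291.  271.9] 97 ((283.88458251953125, 257.9230651855469), (7.488452911376953, 25.51620864868164), 33.6900634765625)
case 0.84 [260.2 221.8 363.6 322.6] 7066 ((309.1921691894531, 274.3661193847656), (88.83731079101562, 92.0267333984375), 13.495732307434082)
dark 73 286.9178082191781 229.8904109589041 EighResult(eigenvalues=array([4.6987, 7.6711]), eigenvectors=array([[-0.5991, -0.8007],
       [-0.8007,  0.5991]]))
```

View pics/dialz.png

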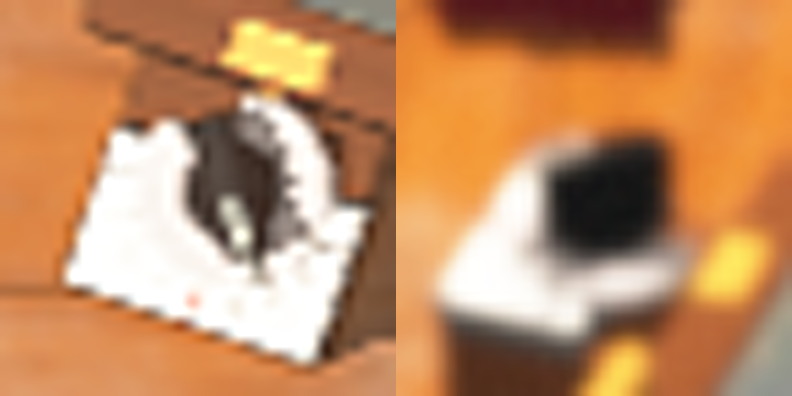

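```bash
python3 - <<'E'
from h import *
from scipy.optimize import least_squares
np.set_printoptions(precision=4,suppress=True)
ct,cs=cap('top'),cap('side')
def q(X,Y,c0,r0,s): return np.array([c0+(X+.5)/s-.5,r0+(Y+.5)/s-.5])
A=[]
cor={'BL':(.09,.14,.066),'FL':(-.09,.14,.066),'FR':(-.09,-.14,.066),'BR':(.09,-.14,.066),'h1':(-.076,.009,.098),'h2':(-.076,-.059,.098)}
for k,p in dict(BL=(275,172),FL=(200,385),FR=(565,520),BR=(650,290),h1=(366,438),h2=(467,473)).items(): A.append((ct,k,q(*p,220,150,3.75)))
for k,p in dict(BL=(490,265),FL=(272,217),FR=(128,458),BR=(375,522),h1=(223,287),h2=(184,372)).items(): A.append((cs,k,q(*p,230,170,3.75)))
def W(x,p):
    c,s=np.cos(x[2]),np.sin(x[2]); return np.array([x[0]+c*p[0]-s*p[1],x[1]+s*p[0]+c*p[1],p[2]])
f=lambda x:np.concatenate([proj(c,W(x,cor[k]))-o for c,k,o in A])
s=least_squares(f,[.594,-.027,-.32],loss='soft_l1'); x=s.x
print(x,np.degrees(x[2])); print(f(x).reshape(-1,2))
for k,p in (('handle',(-.076,-.025,.098)),('hinge',(.09,-.025,.058))): print(k,W(x,p))
# dial
obs=[(ct,q(232,195,265,255,11)),(cs,q(209,195,268,212,11))]
g=least_squares(lambda p:np.concatenate([proj(c,p)-o for c,o in obs]),[.51,.1,.085]); print('dial',g.x,g.fun)
c,s_=np.cos(x[2]),np.sin(x[2]); d=g.x[:2]-x[:2]; print('dial in case',c*d[0]+s_*d[1],-s_*d[0]+c*d[1])
for X in(-.105,-.11,-.115,-.12):
    P=W(x,(X,.09,.0845)); print(X,P,[proj(k,P)-o for k,o in obs])
# pointer angle from white line
a,b=[atz(ct,q(*p,265,255,11)[::-1],.09)[:2] for p in((228,200),(250,262))]
print('pointer ang',np.degrees(np.arctan2(*(b-a)[::-1]))%360,'zero',180+np.degrees(x[2]))
E
```

```text
[ 0.5956 -0.0317 -0.3171] -18.16576463436936
[[ 1.6855 -1.6831]
 [ 0.0541  3.8751]
 [ 0.787   1.2071]
 [-1.0871 -0.2388]
 [ 3.3748 -0.0069]
 [ 0.7108 -1.0941]
 [ 1.3974 -1.2207]
 [-0.3482 -2.3123]
 [-2.5327 -1.3828]
 [ 0.5693  0.3149]
 [-0.1748 -0.8707]
 [ 0.1286 -7.3423]]
handle [ 0.5156 -0.0318  0.098 ]
hinge [ 0.6734 -0.0835  0.058 ]
dial [0.5113 0.0942 0.0773] [-0.0419 -0.371  -0.3915  0.0306]
dial in case -0.11936387249222336 0.09332609658425559
-0.105 [0.5239 0.0865 0.0845] [array([ 2.7576, -5.1371]), array([ 3.8273, -0.1748])]
-0.11 [0.5192 0.0881 0.0845] [array([ 2.1477, -3.3646]), array([ 2.1727, -0.5644])]
-0.115 [0.5144 0.0897 0.0845] [array([ 1.5374, -1.5913]), array([ 0.521 , -0.9533])]
-0.12 [0.5097 0.0912 0.0845] [array([0.9268, 0.183 ]), array([-1.1277, -1.3416])]
pointer ang 200.3840427897728 zero 161.83423536563063
```

```bash
cat >> h.py <<'E'
from scipy.spatial.transform import Rotation as Ro
def rows(P, rpy=None, pose=None, n=1):
    """rel. target (cm, rotvec) from the measured (or given) pose to world P, rpy"""
    s=r.get_state(); p0,R0=(np.array(s['tcp_pos']),Ro.from_euler('xyz',s['eef_rot'],degrees=True)) if pose is None else pose
    R1=R0 if rpy is None else Ro.from_euler('xyz',rpy,degrees=True)
    return np.round(R0.inv().apply(np.array(P)-p0)*100,2), np.round((R0.inv()*R1).as_rotvec(),3)
E
python3 - <<'E'
from h import *
print(rows([.45,-.25,.24],[180,0,-164]))
print(rows([.511,.094,.15],[180,0,-160]))
E
```

```text
(array([-36.75,  31.45,  -1.34]), array([-0.  ,  0.  , -0.01]))
(array([-51.76,  62.99,   7.66]), array([-0.  ,  0.  , -0.08]))
```

Call:
move_arm([
  [[-6,5,-0.5],[0,0,0]],
  [[-12,10.3,-1],[0,0,0]],
  [[-18,15.5,-1.3],[0,0,0]],
  [[-24,20.7,-1.3],[0,0,0]],
  [[-30,25.8,-1.3],[0,0,-0.01]],
], jaw=5, squeeze=20)

```text
time_s: 2.82
tcp_pos: [0.3542, -0.39, 0.2393]
eef_rot: [-180.0, 0.0, -164.0]
contact_force: [0.5, -0.2, -0.3]
gripper_width: 0.0507
gripper_force: 0.0
```

```bash
python3 - <<'E'
from h import *
print(rows([.511,.094,.16],[180,0,-160]))
E
```

```text
(array([-28.39,  42.22,   7.92]), array([-0.001,  0.001, -0.07 ]))
```

Call:
move_arm([
  [[-3.5,5,0],[0,0,0]],
  [[-7,10,0.5],[0,0,-0.02]],
  [[-10.5,15,1],[0,0,-0.03]],
  [[-14,20,2],[0,0,-0.05]],
  [[-17.5,25,3],[0,0,-0.07]],
])

```text
time_s: 3.45
tcp_pos: [0.4532, -0.1011, 0.2092]
eef_rot: [-180.0, 0.1, -160.0]
contact_force: [0.9, -0.1, 0.7]
gripper_width: 0.0497
gripper_force: 0.0
```

```bash
python3 - <<'E'
from h import *
print(rows([.511,.094,.13],[180,0,-160]))
E
```

```text
(array([-12.1 ,  16.35,   7.94]), array([-0.   ,  0.002,  0.001]))
```

Call:
move_arm([
  [[-4,5,1],[0,0,0]],
  [[-7.5,10,2],[0,0,0]],
  [[-10.6,14.4,4],[0,0,0]],
  [[-12.1,16.4,7],[0,0,0]],
  [[-12.1,16.4,7.9],[0,0,0]],
])

```text
time_s: 4.08
tcp_pos: [0.5099, 0.0936, 0.1281]
eef_rot: [-180.0, -0.2, -159.9]
contact_force: [-0.5, 0.1, 0.9]
gripper_width: 0.0501
gripper_force: 0.0
```

```bash
python3 - <<'E'
from h import *
c=cap('side'); t=cap('top')
f=lambda a,r0,c0:cv2.resize(a['image'][r0:r0+60,c0:c0+60],(390,390),interpolation=cv2.INTER_CUBIC)
cv2.imwrite('pics/near.png',np.hstack([f(t,240,255),f(c,190,258)]))
print(rows([.511,.094,.074],[180,0,-160]),proj(c,np.array(r.get_state()['tcp_pos'])))
E
```

```text
(array([-0.21,  0.15,  5.5 ]), array([-0.   , -0.002,  0.   ])) [284.93662638 215.07654261]
```

View pics/near.png

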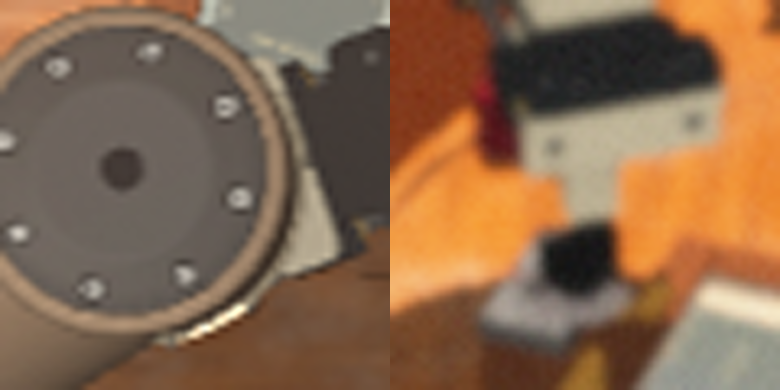

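Call:
move_arm([
  [[-0.1,0.1,2],[0,0,0]],
  [[-0.1,0.1,4],[0,0,0]],
  [[-0.1,0.1,5],[0,0,0]],
  [[-0.1,0.1,5.4],[0,0,0]],
  [[-0.1,0.1,5.4],[0,0,0]],
])

```text
time_s: 4.8
tcp_pos: [0.5113, 0.0935, 0.0765]
eef_rot: [-180.0, 0.0, -160.0]
contact_force: [-0.7, 0.0, 0.1]
gripper_width: 0.0499
gripper_force: 0.0
```

Call:
move_arm([
  [[0,0,0],[0,0,0]],
  [[0,0,0],[0,0,0]],
  [[0,0,0],[0,0,0]],
  [[0,0,0],[0,0,0]],
  [[0,0,0],[0,0,0]],
], jaw=0, squeeze=8)

```text
time_s: 5.42
tcp_pos: [0.5109, 0.0938, 0.0759]
eef_rot: [180.0, 0.0, -160.0]
contact_force: [-1.2, 1.6, 0.6]
gripper_width: 0.0121
gripper_force: 7.9
```

```bash
python3 - <<'E'
from h import *
print({k:np.round(v,4) for k,v in r.get_state().items()})
E
```

```text
{'time_s': np.float64(5.425), 'joints': array([ 3.206350e+01,  1.479460e+01, -2.996520e+01, -1.230000e-02,
       -4.523820e+01, -1.020696e+02]), 'qd': array([-0.1253, -0.0188,  0.0038,  0.0277, -0.0655, -0.043 ]), 'joint_torque': array([ -0.543 , -42.5847,  21.9314,   5.5165,   0.0532,   0.0497]), 'tcp_pos': array([0.5109, 0.0938, 0.0759]), 'eef_rot': array([ 1.799911e+02,  1.000000e-04, -1.600147e+02]), 'contact_force': array([-1.2143,  1.583 ,  0.635 ]), 'moment': array([ 0.418 ,  0.3697, -0.0211]), 'gripper_force': np.float64(7.8842), 'gripper_width': np.float64(0.0121)}
```

Call:
move_arm([
  [[0,0,0],[0,0,0.13]],
  [[0,0,0],[0,0,0.27]],
  [[0,0,0],[0,0,0.4]],
  [[0,0,0],[0,0,0.53]],
  [[0,0,0],[0,0,0.667]],
], squeeze=15)

```text
time_s: 6.05
tcp_pos: [0.5109, 0.0949, 0.0759]
eef_rot: [179.9, -0.0, 161.5]
contact_force: [-3.2, 7.2, 0.6]
gripper_width: 0.0121
gripper_force: 15.0
```

Call:
move_arm([
  [[0,0,0],[0,0,0]],
  [[0,0,0],[0,0,0]],
])

```text
time_s: 6.3
tcp_pos: [0.5109, 0.0949, 0.076]
eef_rot: [179.9, -0.0, 161.8]
contact_force: [-3.4, 6.9, 2.2]
gripper_width: 0.0118
gripper_force: 15.0
```

Release, rise, and look.

Call:
move_arm([
  [[0,0,0],[0,0,0]],
  [[0,0,0],[0,0,0]],
  [[0,0,-1],[0,0,0]],
  [[0,0,-5],[0,0,0]],
  [[0,0,-10],[0,0,0]],
], jaw=4)

```text
time_s: 6.92
tcp_pos: [0.5104, 0.0931, 0.1769]
eef_rot: [-179.9, -0.1, 161.8]
contact_force: [1.5, 0.6, 0.6]
gripper_width: 0.0396
gripper_force: 0.0
```

```bash
python3 - <<'E'
from h import *
print(rows([.511,-.01,.2],[180,0,-130]))
E
```

```text
(array([-3.28, -9.78, -2.3 ]), array([-1.000e-03, -2.000e-03, -1.191e+00]))
```

Call:
move_arm([
  [[-1.6,-4.8,-2],[0,0,-0.18]],
  [[-3.2,-9.6,-4],[0,0,-0.36]],
  [[-4.8,-14.4,-6],[0,0,-0.54]],
  [[-6.4,-19.2,-7],[0,0,-0.72]],
  [[-8,-24.2,-7],[0,0,-0.9]],
])

```text
time_s: 7.55
tcp_pos: [0.5118, -0.1585, 0.2479]
eef_rot: [-179.9, 0.1, -147.4]
contact_force: [0.3, 0.9, -1.2]
gripper_width: 0.0399
gripper_force: 0.0
```

Call:
move_arm([
  [[0,0,0],[0,0,-0.18]],
  [[0,0,0],[0,0,-0.36]],
  [[0,0,0],[0,0,-0.54]],
  [[0,0,0],[0,0,-0.67]],
])

```text
time_s: 8.05
tcp_pos: [0.5113, -0.157, 0.2466]
eef_rot: [-180.0, -0.0, -109.1]
contact_force: [-0.0, -0.4, 0.3]
gripper_width: 0.04
gripper_force: 0.0
```

```bash
python3 - <<'E'
from h import *
c=[cap('top') for _ in range(3)]
a=np.mean([x['image'].astype(float) for x in c],0).astype(np.uint8)
cv2.imwrite('pics/dial2.png',cv2.resize(a[240:310,260:360],(800,560),interpolation=cv2.INTER_CUBIC))
print(c[0]['camera_from_world'][0])
print(rows([.5145,-.029,.15],[180,0,-108.2]), r.get_state()['joints'])
E
```

```text
[ 0.00973714 -0.99982439  0.0160115  -0.02024919]
(array([-12.15,   3.98,   9.64]), array([-0.001,  0.   , -0.022])) [ 3.96757957e+00  6.55555087e+00 -1.52266392e+01  8.36617672e-03
 -6.81897377e+01 -2.34296908e+01]
```

View pics/dial2.png

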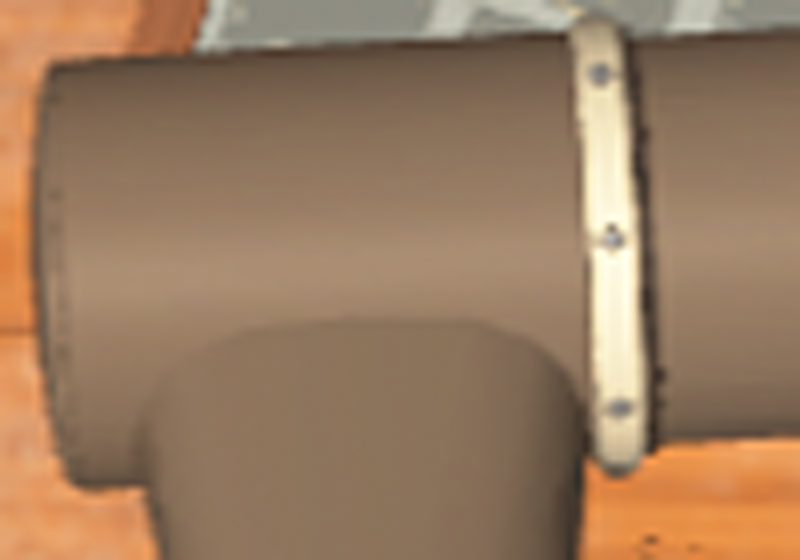

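Call:
move_arm([
  [[5.9,-2,0],[0,0,0]],
  [[11.8,-4,0],[0,0,0]],
  [[17.7,-6,0],[0,0,0]],
  [[23.6,-8.2,0],[0,0,0]],
])

```text
time_s: 8.7
tcp_pos: [0.5106, -0.408, 0.2463]
eef_rot: [-180.0, -0.0, -109.5]
contact_force: [2.1, 0.0, -0.6]
gripper_width: 0.0397
gripper_force: 0.0
```

```bash
python3 - <<'E'
from h import *
c=[cap('top') for _ in range(4)]
a=np.mean([x['image'].astype(float) for x in c],0).astype(np.uint8)
cv2.imwrite('pics/dial3.png',cv2.resize(a[250:300,265:345],(800,500),interpolation=cv2.INTER_CUBIC))
print(rows([.5145,-.029,.15],[180,0,-108.2]))
E
```

```text
(array([-35.78,  12.28,   9.53]), array([ 0.001,  0.   , -0.025]))
```

View pics/dial3.png

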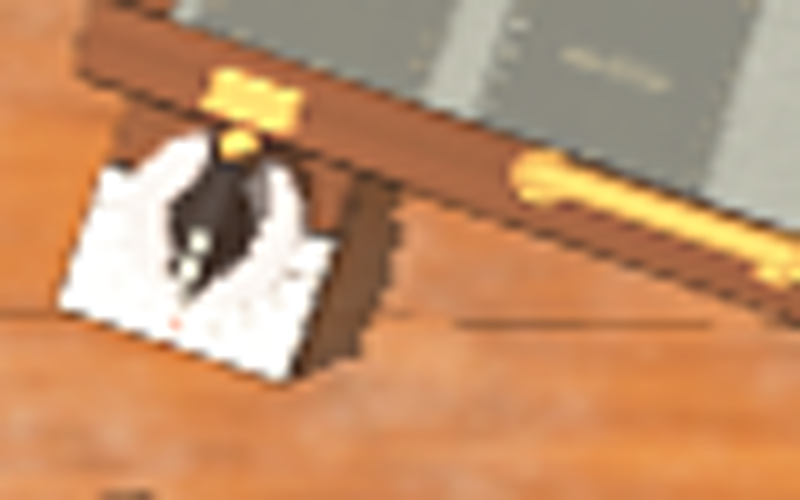

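```bash
python3 - <<'E'
from h import *
c=[cap('top') for _ in range(3)]
a=np.mean([x['image'].astype(float) for x in c],0)
m=((a[...,2]>190)&(a[...,1]>150)&(a[...,0]<140)).astype(np.uint8)
n,l,st,ce=cv2.connectedComponentsWithStats(m[240:300,300:370])
for i in range(1,n):
    if st[i,4]>20:
        pts=np.argwhere(l==i)+[240,300]; W=np.array([atz(c[0],p,.098)[:2] for p in pts])
        w,v=np.linalg.eigh(np.cov(W.T)); mid=W.mean(0);t=(W-mid)@v[:,1];mid2=mid+v[:,1]*(t.max()+t.min())/2
        print(st[i],mid,mid2,np.degrees(np.arctan2(*v[::-1,1])),t.max()-t.min(),np.sqrt(w))
print(rows([.5145,-.029,.16],[180,0,-108.2]))
E
```

```text
[ 16  25  30  14 103] [ 0.51430026 -0.02578393] [ 0.51400968 -0.02662587] 70.95877684989125 0.0813572212875566 [0.00291405 0.0252373 ]
[ 0 43 13  9 83] [0.47238514 0.03870048] [0.4724233  0.03855529] 104.72840542063153 0.03013695288872653 [0.00611444 0.00831197]
[48 55 15  4 45] [ 0.44874224 -0.09256732] [ 0.44878115 -0.09122141] 88.34389932701036 0.037143874552999764 [0.00246606 0.01100761]
(array([-35.62,  12.13,   8.62]), array([-0.  ,  0.  , -0.02]))
```

Call:
move_arm([
  [[-5.9,2,0],[0,0,0]],
  [[-11.8,4,0],[0,0,0]],
  [[-17.7,6,0],[0,0,0]],
  [[-23.6,8.1,1.5],[0,0,-0.01]],
  [[-29.5,10.1,4],[0,0,-0.02]],
], jaw=4.4)

```text
time_s: 9.68
tcp_pos: [0.5132, -0.0971, 0.2095]
eef_rot: [-179.8, 0.1, -108.1]
contact_force: [1.2, 0.0, 0.5]
gripper_width: 0.0438
gripper_force: 0.0
```

```bash
python3 - <<'E'
from h import *
print(rows([.514,-.026,.13],[180,0,-108.5]))
E
```

```text
(array([-6.77,  2.15,  7.96]), array([-0.003,  0.002,  0.008]))
```

Call:
move_arm([
  [[-3,1,2],[0,0,0.01]],
  [[-6,2,4.5],[0,0,0.01]],
  [[-6.8,2.2,6.5],[0,0,0.01]],
  [[-6.8,2.2,8],[0,0,0.01]],
  [[-6.8,2.2,8],[0,0,0.01]],
])

```text
time_s: 10.3
tcp_pos: [0.5126, -0.0287, 0.1277]
eef_rot: [179.9, -0.0, -108.7]
contact_force: [0.2, -0.2, -0.0]
gripper_width: 0.0441
gripper_force: 0.0
```

```bash
python3 - <<'E'
from h import *
print(rows([.514,-.026,.085],[180,0,-108.5]))
E
```

```text
(array([-0.3 , -0.05,  4.27]), array([ 0.001, -0.001, -0.004]))
```

Call:
move_arm([
  [[-0.2,0,1.5],[0,0,0]],
  [[-0.2,0,3],[0,0,0]],
  [[-0.2,0,4],[0,0,0]],
  [[-0.2,0,4.2],[0,0,0]],
  [[-0.2,0,4.2],[0,0,0]],
])

```text
time_s: 10.92
tcp_pos: [0.5141, -0.027, 0.0862]
eef_rot: [180.0, -0.0, -108.8]
contact_force: [-0.4, 0.6, 1.1]
gripper_width: 0.044
gripper_force: 0.0
```

Call:
move_arm([
  [[0,0,0],[0,0,0]],
  [[0,0,0],[0,0,0]],
  [[0,0,0],[0,0,0]],
  [[0,0,0],[0,0,0]],
  [[0,0,0],[0,0,0]],
], jaw=0, squeeze=25)

```text
time_s: 11.55
tcp_pos: [0.5155, -0.0272, 0.0866]
eef_rot: [-179.9, 0.0, -108.7]
contact_force: [5.9, -3.8, -5.0]
gripper_width: 0.0089
gripper_force: 25.0
```

```bash
cat > arc.py <<'E'
from h import *
yaw=-18.6; e=np.array([np.cos(np.radians(yaw)),np.sin(np.radians(yaw)),0]); k=np.array([0,0,1.]); 
ax=np.cross(e,k)  # rotates k->... sign fixed below
B0=np.array([.515,-.027,.098]); R0=Ro.from_euler('xyz',[180,0,-108.7],degrees=True)
def pose(th,ratio=1/3):
    t=np.radians(th); d=.166-(.166*np.cos(t)-.040*np.sin(t)); z=.058+.166*np.sin(t)+.040*np.cos(t)
    B=B0+e*d; B[2]=z
    rot=Ro.from_rotvec(np.cross(k,e)*t*ratio) # k tilts toward e -> body leans to the back
    R=rot*R0
    return B+R.apply([0,0,.012]),R
if __name__=='__main__':
    seqs=[[0,1,2.5,4.5,7,10],[10,13,16.5,20,23.5,27],[27,30.5,34,37.5,41,44.5],[44.5,48,51.5,55,58,60]]
    for s in seqs:
        p=pose(s[0]); print([[list(map(float,x)) for x in (np.round(R1,2) if i==0 else np.round(R1,3) for i,R1 in enumerate((p[1].inv().apply(q[0]-p[0])*100,(p[1].inv()*q[1]).as_rotvec())))] for q in map(pose,s[1:])])
    print(pose(60)[0],pose(60)[1].as_euler('xyz',degrees=True))
E
python3 arc.py
```

```text
[[[-0.0, -0.07, -0.29], [-0.006, 0.0, 0.0]], [[-0.0, -0.17, -0.72], [-0.015, 0.0, 0.0]], [[-0.0, -0.33, -1.29], [-0.026, 0.0, 0.0]], [[-0.0, -0.56, -1.99], [-0.041, 0.0, 0.0]], [[-0.0, -0.88, -2.82], [-0.058, 0.0, -0.0]]]
[[[-0.0, -0.31, -0.83], [-0.017, 0.0, 0.0]], [[-0.0, -0.73, -1.78], [-0.038, 0.0, 0.0]], [[-0.0, -1.2, -2.69], [-0.058, 0.0, 0.0]], [[-0.0, -1.73, -3.58], [-0.079, 0.0, 0.0]], [[-0.0, -2.31, -4.43], [-0.099, 0.0, 0.0]]]
[[[-0.0, -0.55, -0.87], [-0.02, 0.0, -0.0]], [[-0.0, -1.15, -1.71], [-0.041, 0.0, -0.0]], [[-0.0, -1.8, -2.5], [-0.061, 0.0, 0.0]], [[-0.0, -2.5, -3.26], [-0.081, 0.0, -0.0]], [[-0.01, -3.24, -3.97], [-0.102, 0.0, -0.0]]]
[[[-0.0, -0.71, -0.74], [-0.02, 0.0, -0.0]], [[-0.0, -1.47, -1.43], [-0.041, 0.0, -0.0]], [[-0.0, -2.27, -2.07], [-0.061, 0.0, -0.0]], [[-0.01, -2.98, -2.59], [-0.079, 0.0, 0.0]], [[-0.01, -3.47, -2.91], [-0.09, 0.0, -0.0]]]
[ 0.62260657 -0.06321361  0.21048391] [ 1.60000028e+02 -3.42019990e-02 -1.08693969e+02]
```

Call:
move_arm([
  [[0,-0.07,-0.3],[-0.006,0,0]],
  [[0,-0.17,-0.7],[-0.015,0,0]],
  [[0,-0.33,-1.3],[-0.026,0,0]],
  [[0,-0.56,-2],[-0.041,0,0]],
  [[0,-0.88,-2.8],[-0.058,0,0]],
])

```text
time_s: 12.18
tcp_pos: [0.5237, -0.03, 0.1143]
eef_rot: [176.8, 0.0, -108.7]
contact_force: [6.9, -2.5, -7.8]
gripper_width: 0.0093
gripper_force: 25.0
```

```bash
python3 - <<'E'
from arc import *
p,R=pose(10);print(p,R.as_euler('xyz',degrees=True));c=cap('side')
cv2.imwrite('pics/l1.png',cv2.resize(c['image'][170:330,230:430],(750,600)))
E
```

```text
[ 0.52331203 -0.02979731  0.11423821] [ 1.76666672e+02 -5.81447995e-03 -1.08699831e+02]
```

View pics/l1.png

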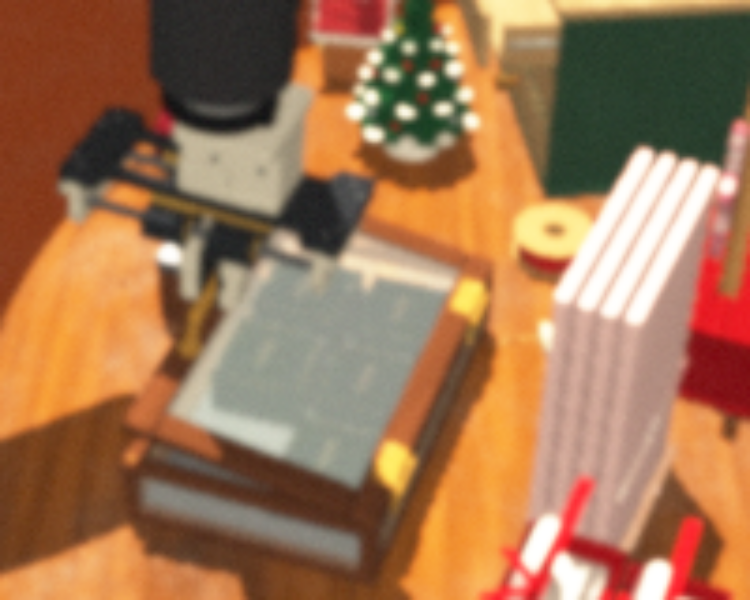

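Call:
move_arm([
  [[0,-0.31,-0.83],[-0.017,0,0]],
  [[0,-0.73,-1.78],[-0.038,0,0]],
  [[0,-1.2,-2.7],[-0.058,0,0]],
  [[0,-1.73,-3.58],[-0.079,0,0]],
  [[0,-2.3,-4.43],[-0.1,0,0]],
])

```text
time_s: 12.85
tcp_pos: [0.5467, -0.0377, 0.1566]
eef_rot: [170.9, 0.0, -108.8]
contact_force: [2.2, -0.2, -6.2]
gripper_width: 0.0091
gripper_force: 25.0
```

Call:
move_arm([
  [[0,-0.55,-0.87],[-0.02,0,0]],
  [[0,-1.15,-1.7],[-0.041,0,0]],
  [[0,-1.8,-2.5],[-0.061,0,0]],
  [[0,-2.5,-3.26],[-0.081,0,0]],
  [[0,-3.24,-3.97],[-0.102,0,0]],
])

```text
time_s: 13.48
tcp_pos: [0.5815, -0.0493, 0.1912]
eef_rot: [164.9, 0.0, -108.7]
contact_force: [-3.1, 5.2, 1.9]
gripper_width: 0.009
gripper_force: 25.0
```

```bash
python3 - <<'E'
from arc import *
p,R=pose(44.5);print(p,R.as_euler('xyz',degrees=True)); print(r.get_state()['joints'],r.get_state()['moment'])
E
```

```text
[ 0.58377453 -0.05014519  0.19128086] [ 1.65166688e+02 -2.56008068e-02 -1.08696667e+02]
[  9.39864101  22.73405449   0.51036997  -7.1774998  -81.24157127
 -26.19840693] [ 1.62806284  1.02610115 -0.28725185]
```

Call:
move_arm([
  [[0,-0.7,-0.74],[-0.02,0,0]],
  [[0,-1.47,-1.43],[-0.041,0,0]],
  [[0,-2.27,-2.07],[-0.061,0,0]],
  [[0,-2.98,-2.6],[-0.079,0,0]],
  [[0,-3.47,-2.9],[-0.09,0,0]],
])

```text
time_s: 14.1
tcp_pos: [0.6209, -0.0624, 0.2121]
eef_rot: [159.8, 0.1, -108.7]
contact_force: [-4.3, 6.0, 11.5]
gripper_width: 0.0089
gripper_force: 25.0
```

Call:
move_arm([
  [[0,0,0],[0,0,0]],
  [[0,0,0],[0,0,0]],
  [[0,0,0],[0,0,0]],
  [[0,0,0],[0,0,0]],
])

```text
time_s: 14.6
tcp_pos: [0.6209, -0.0624, 0.212]
eef_rot: [159.9, 0.1, -108.7]
contact_force: [-3.6, 4.7, 9.7]
gripper_width: 0.0087
gripper_force: 25.0
```

```bash
python3 - <<'E'
from arc import *
s=r.get_state(); R=Ro.from_euler('xyz',s['eef_rot'],degrees=True)
B=np.array(s['tcp_pos'])-R.apply([0,0,.012]); H=B0+.166*e
a=-(B-H)@e; z=B[2]-.058
print(np.degrees(np.arctan2(z,a)-np.arctan2(.04,.166)),np.hypot(a,z),np.hypot(.166,.04),s['contact_force'],s['gripper_force'],s['moment'])
c=cap('side')
cv2.imwrite('pics/l2.png',cv2.resize(c['image'][130:330,210:460],(750,600)))
E
```

```text
59.5438410424599 0.17274478267740578 0.17075128110793197 [-3.56409928  4.68383192  9.71319218] 25.017298758029938 [ 1.9479473   1.69136643 -0.41668545]
```

View pics/l2.png

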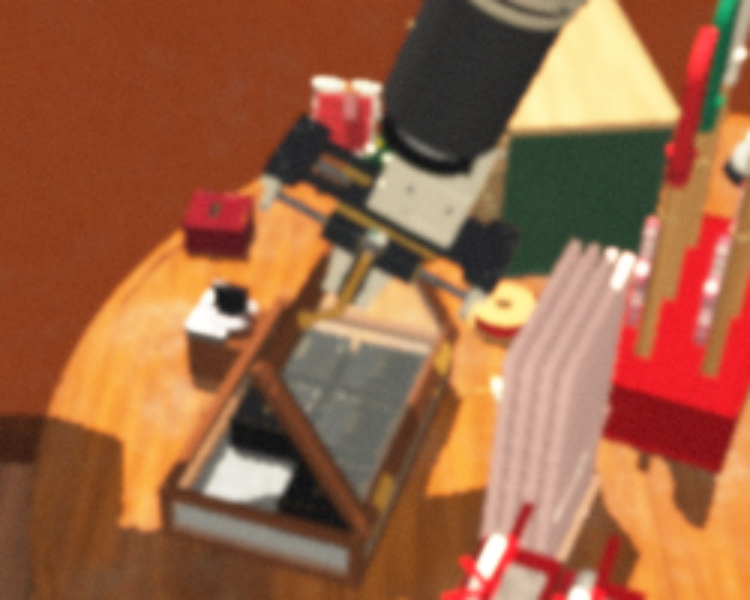

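```bash
python3 -c "
from h import *
print(r.close_job())"
```

```text
the job is handed in; nothing more can be done
None
```

I turned the dial to the zero line with the lid shut, then lifted the lid by its handle. The gripper is holding it open at about 59.5 degrees, worked out from the arm's pose. I handed the job in at about 15 s with no verdict returned.

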